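# Open the salvage bin's lid onto its rest and put a power brick in

## Robot

A 6-joint arm with a two-finger parallel gripper is mounted at the origin on the work surface. World frame = base frame: x ahead of the robot, y to its left, z up, the work surface at z = 0. Lengths are in m, angles in rad, forces in N, time in s.
With the tool pointing down it reaches from about 0.35 to 0.775 m from the base axis. Payload 5.5 kg.
Tool frame: the origin (TCP) lies at the very end of the fingers, on their centre line; the grasp point (between the pads) lies 19 mm behind it (env.grip_depth is the distance from the TCP to the grasp point, in m); z points along the fingers, y is the direction in which the jaws open and shut (so a half turn about z gives the same grasp; the last joint's range is limited). The gripper opens to 85 mm and grips with 20 to 120 N. Pads are 22 mm wide; open, the fingers measure 114 mm over their backs; the gripper's body (76 mm by 85 mm) begins 54 mm behind the grasp point. The pads swing forward as they close: fully open they stand 13 mm farther back than shut.
Start: joints at [-1.28, 0.313, 0.046, 1.304, 0, 1.431], TCP at [0.24, -0.523, 0.231] pointing down, gripper open.
Joint ranges: [-2.76, 2.76], [-0.86, 1.69], [-1.03, 1.26], [-2.2, 2.34], [-1.47, 1.5], [-3.14, 3.14]. Speed limits (rad/s): [2.57, 2.57, 3.14, 3.14, 3.14, 3.14].

## Interface

Orientations are given as a unit quaternion [w, x, y, z].
In Python, from workcell import env gives the robot as it stands.
- The arm moves only by the tool step_arm, never from a script. Its argument "series" is a list of rows, each a list of 3 entries, a list of its own where there are three numbers: the shift along the world's x, y, z in cm, then the turn about the world's z in rad, then the closure in counts, from 0 (fully open) to 255 (shut). A call has 1 to 5 rows; each row is the pose to reach, as a shift and turn from the pose measured when the call began; what a row does not reach only later rows make up. A row lasts 1/8 s, in which the tool goes at most 62.5 mm and 10.7 degrees, less where a joint would pass 70% of its speed; a pose out of reach is approached as far as the arm can. A call with a gripper value outside its range is refused whole. The fingers move at their own pace and stop on an object; "newtons" is the grip in N (left out, the last holds). Time passes only in rows, so rows that repeat a pose let the fingers close. It gives the time, the measured TCP pose, the force and the opening at its end, in the units of the state.
- env.get_state(): the state, without advancing time (a new reading comes with each control period).
- env.read_camera(name): name is "side" or "top" or "wrist"; returns a dict with "frame" (384x512x3 uint8, red, green, blue), "vertical_fov" (degrees; the focal length in pixels is half the picture's height over the tangent of half this angle, whatever the lens; pixels are square), "cx", "cy" (the principal point, pixels), "camera_from_world" (4x4, takes a point from world to camera coordinates). Camera axes: x right, y down, z forward; pixel columns grow to the right and rows downward; lengths in m; the calibration is good to about 2 mm. A picture is of the moment at which its call begins. There is no depth.
- env.hand_in(): hands the job in, once; it reports no verdict.
The state is a dict: "clock": time; "joint_pos": joint angles; "qvel": joint speeds; "tau": joint torques, N m; "tcp_pos": TCP position; "orientation": TCP orientation; "wrist_force": force on the tool from outside, world axes, zero at the start; "ft_torque": the same for the moment, N m; "finger_gap": finger opening in m.
Only numpy, scipy, OpenCV 4.12 (cv2) and the standard library are available. Lean on these libraries where they do the work, as an engineer would, in place of code of your own. Each camera call takes 0.05 s, during which the arm holds its last target.

## Task

Raise the hinged lid of the grey steel collecting bin by its black grip, over its balance point, and ease it back until it leans lightly on the rubber buffer behind it and stays open by itself; do not let it drop onto the buffer, fall shut, or press hard on the buffer. Then lay the small black power brick flat on the floor of the bin, setting it down rather than dropping it. Leave the lid open, the lid's stand where it is, and the hard drive, heat sink and power supply unit alone.

Things in the scene. Friction and masses are not known exactly. Their poses are not given: they have to be found in the camera images.
- bin: Grey painted steel collecting bin, fixed to the table, open box 140 (x) by 200 (y) by 70 mm high, walls and floor 4 mm thick, closed at first by its lid. Origin: centre of its underside; z up; its lid is hinged on its +x (far) upper edge and its grip is on the -x (near) side.
- lid_hinge (a point): Point on the lid's hinge axis, in the middle of the bin's far upper edge (70 mm from the bin's origin along its x, 70 mm up). The axis runs along the bin's y.
- lid (a joint): Lid angle, rad: 0 shut, grows as it opens about the bin's +y. Steel plate 140 x 200 x 6 mm, underside on the hinge axis, 0.25 to 0.5 kg, almost no friction. Balances at about 1.57 (upright); beyond that it falls back freely until it meets the lid rest's rubber buffer, somewhere from about 1.72 to 2.13: this differs each time, is not measured, and must be felt or seen.
- lid_grip (a point): Centre of the lid's grip: black cylinder 22 mm across, 34 mm long, along the bin's y, on a 12 mm wide neck 30 mm out from the middle of the lid's free edge; 170 mm from the hinge axis, 4 mm above the lid's underside (74 mm above the table when shut). Pinched by its flat ends from above, it turns between the fingers as the lid goes round, so they can keep pointing down. Or push it from below.
- lid_rest: Heavy (6 kg) loose dark steel stand behind the bin: foot 150 (x) x 130 x 25 mm, post 24 x 30, 195 mm high. Origin: centre of its underside; -x to the bin. A rod 170 mm up runs from the post to the bin, with a rubber buffer (radius 12 mm) at its end, its centre clamped anywhere from 98 to 138 mm from the post's axis (not measured). The buffer gives 1 mm per 4 N.
- power_brick: Black plastic power brick without its cable, 82 (x) by 42 (y) by 28 mm high, 0.17 to 0.35 kg, lying flat on the table to one side of the bin. Origin: centre of its underside; z up.
- hard_drive: Bystander: aluminium hard drive, 147 (x) by 101 (y) by 26 mm high, lying flat on the other side of the bin. Origin: centre of its underside.
- heat_sink: Bystander: aluminium finned heat sink, 90 by 80 by 40 mm high. Origin: centre of its underside.
- supply_unit: Bystander: steel computer power supply unit, 150 by 140 by 88 mm high, a fan grille on top. Origin: centre of its underside.
Not all that is in view belongs to the job. Of the things like the power_brick, leave any that is green, purple or yellow; of the rest the smaller one is meant.

How it is judged:
By the outcome, as a careful person would: the job done as asked, in the order asked, and still so for the second after the job is handed in, with the robot touching nothing.
It also fails if it takes over 72 s, if anything falls off the work surface, if the arm or the gripper's body presses on something with over 40 N, if the wrist force passes 120 N, or if a joint passes its speed limit or range.

## Working session

There is one attempt and no reset: what is moved stays moved. The work goes in short steps, Python scripts to look and compute and a tool call to move; the robot and the scene stay as the last step left them, time stands still between calls to the robot, and variables do not carry over. Pictures are saved under pics/ and viewed, and the job is handed in when it is done.

Besides the shell and the picture viewer there is one more tool, called after "Call:" as name(argument=value, ...) on one line, values as JSON. step_arm: Moves the arm, as the interface text tells. Its arguments: {"type":"object","properties":{"series":{"type":"array"},"newtons":{"type":"number"}},"required":["series"]}

```bash
ls; mkdir -p pics; cat > h.py <<'E'
import numpy as np, cv2, json
from workcell import env
def snap(n,tag):
    r=env.read_camera(n); f=np.array(r['frame']); cv2.imwrite(f'pics/{tag}.png',f[:,:,::-1])
    np.savez(f'pics/{tag}.npz',frame=f,fov=r['vertical_fov'],cx=r['cx'],cy=r['cy'],T=np.array(r['camera_from_world']))
    return load(tag)
def load(tag):
    return dict(np.load(f'pics/{tag}.npz'))
def K(c):
    h=c['frame'].shape[0]; f=h/2/np.tan(np.radians(c['fov'])/2); return f,c['cx'],c['cy']
def ray(c,u,v):
    f,cx,cy=K(c); T=c['T']; R=T[:3,:3]; o=-R.T@T[:3,3]; d=R.T@np.array([(u-cx)/f,(v-cy)/f,1]); return o,d/np.linalg.norm(d)
def onz(c,u,v,z):
    o,d=ray(c,u,v); return o+d*(z-o[2])/d[2]
def proj(c,p):
    f,cx,cy=K(c); q=c['T'][:3,:3]@np.array(p)+c['T'][:3,3]; return np.array([f*q[0]/q[2]+cx,f*q[1]/q[2]+cy])
def tri(rays):
    A=0;b=0
    for o,d in rays:
        P=np.eye(3)-np.outer(d,d); A=A+P; b=b+P@o
    return np.linalg.solve(A,b)
def st():
    s=env.get_state(); print('t',round(s['clock'],2),'tcp',np.round(s['tcp_pos'],4),'q',np.round(s['orientation'],3),'F',np.round(s['wrist_force'],1),'gap',round(s['finger_gap'],4)); return s
E
python3 - <<'E'
from h import *
for n in ['side','top','wrist']:
    c=snap(n,n+'0'); f=K(c); o,d=ray(c,f[1],f[2]); print(n,f,o,d)
s=st(); print(s['joint_pos'],env.grip_depth)
E
```

```text
pics
side (np.float64(464.0383874486732), array(260.30691134), array(184.36069618)) [0.24032503 1.1743587  1.09499864] [ 0.17196267 -0.73476985 -0.65615708]
top (np.float64(374.9353921651295), array(253.545771), array(194.18783608)) [0.44065532 0.01838966 1.27426368] [ 0.05196987 -0.01561132 -0.99852662]
wrist (np.float64(335.92216495327386), array(255.40934491), array(185.3071208)) [ 0.31082533 -0.48906793  0.37435148] [-0.2781768  -0.12453327 -0.95242277]
t 0.15 tcp [ 0.24   -0.5221  0.2306] q [-0.001  0.977  0.214 -0.   ] F [ 0.5 -1.1 -0.2] gap 0.0855
[-1.27962097e+00  3.13831554e-01  4.52605699e-02  1.30360727e+00
  5.49359902e-06  1.43118796e+00] 0.0187
```

View pics/top0.png

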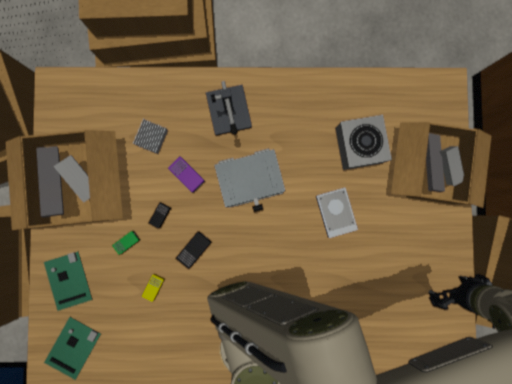

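View pics/side0.png

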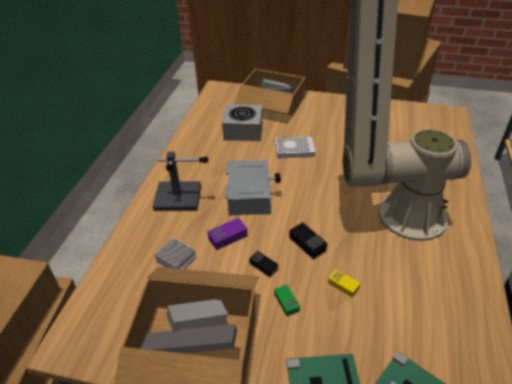

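View pics/wrist0.png

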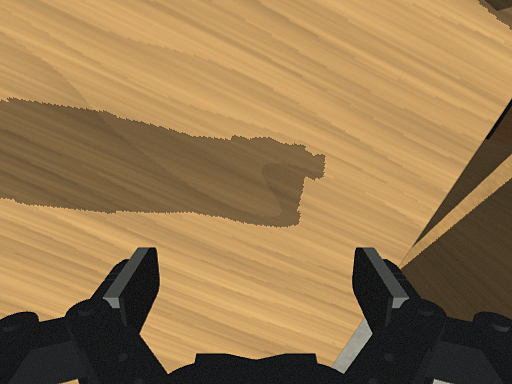

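Top view: lid plate around (250,178), grip at (257,208), stand at (230,110) with its buffer at (236,140). Black bricks are at (160,215), small, and at (194,250), large. Lookalikes in purple (186,174), green (126,243) and yellow (153,288) are to be left. The small black one at (160,215) fits.

```bash
python3 - <<'E'
from h import *
c=load('top0'); f=c['frame']; hsv=cv2.cvtColor(f,cv2.COLOR_RGB2HSV)
def blob(mask,near):
    n,l,s,ce=cv2.connectedComponentsWithStats(mask.astype(np.uint8))
    i=1+np.argmin(np.linalg.norm(ce[1:]-near,axis=1)); 
    cs,_=cv2.findContours((l==i).astype(np.uint8),0,2); k=max(cs,key=cv2.contourArea)
    return k,s[i],ce[i]
dark=(f.max(2)<75)
for nm,p,z in [('small',(160,215),.028),('big',(194,250),.028),('grip',(257,208),.078)]:
    k,s,ce=blob(dark,p); r=cv2.minAreaRect(k); bx=cv2.boxPoints(r)
    W=np.array([onz(c,*q,z) for q in bx]); 
    print(nm,s,ce,W[:,:2].mean(0),'blobc',onz(c,*ce,z)[:2],[np.round(np.linalg.norm(W[i]-W[(i+1)%4]),4) for i in range(2)],[np.degrees(np.arctan2(*(W[(i+1)%4]-W[i])[[1,0]])) for i in range(2)])
# lid
a=f.astype(int); grey=((a.max(2)-a.min(2))<25)&(a.max(2)>80)
sub=np.zeros_like(grey); sub[140:215,205:295]=1
k,s,ce=blob(grey&sub,(250,178)); r=cv2.minAreaRect(k); bx=cv2.boxPoints(r)
W=np.array([onz(c,*q,.076) for q in bx]); print('lid',bx,W[:,:2],[np.linalg.norm(W[i]-W[(i+1)%4]) for i in range(2)],W.mean(0))
cv2.imwrite('pics/topcrop.png',cv2.resize(f[70:270,130:300,::-1],None,fx=3.5,fy=3,interpolation=2)[:600])
s=load('side0'); cv2.imwrite('pics/sidecrop.png',cv2.resize(s['frame'][90:290,130:330,::-1],None,fx=3,fy=3,interpolation=2))
E
```

```text
small [149 203  22  25 314] [159.47133758 215.11464968] [0.43749706 0.31033251] blobc [0.43735157 0.31029574] [np.float64(0.0796), np.float64(0.0434)] [np.float64(-27.866283834489465), np.float64(-118.46070178415793)]
big [176 232  35  37 625] [193.3104 249.6624] [0.32318444 0.19806293] blobc [0.32318286 0.19822481] [np.float64(0.1167), np.float64(0.058)] [np.float64(-39.855282945517494), np.float64(-129.85872721426296)]
grip [253 204  10   8  57] [257.45614035 207.73684211] [ 0.45939247 -0.0125599 ] blobc [ 0.459595   -0.01259747] [np.float64(0.0294), np.float64(0.0188)] [np.float64(-74.29541292567379), np.float64(-164.3540839463473)]
lid [[213.427   162.72147]
 [273.45248 147.00052]
 [286.54745 196.99948]
 [226.52197 212.72043]] [[ 0.60460732  0.12798134]
 [ 0.65514677 -0.06520956]
 [ 0.49362061 -0.10604526]
 [ 0.44415301  0.08610119]] [np.float64(0.19969215569271298), np.float64(0.1666080826976876)] [0.54938193 0.01070693 0.076     ]
```

View pics/topcrop.png

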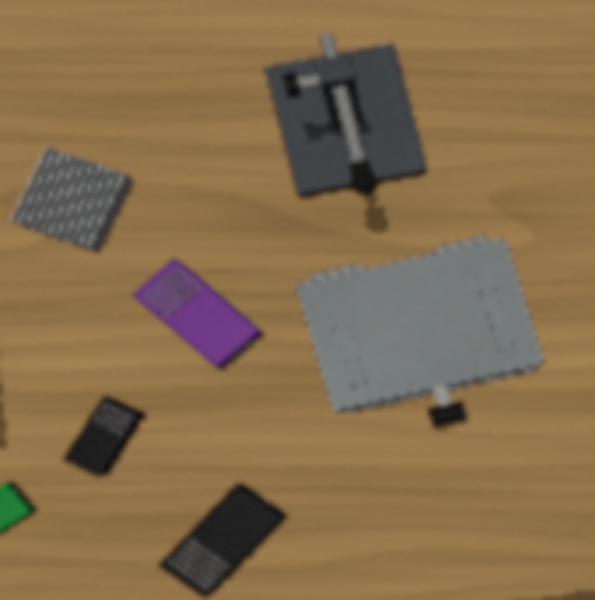

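View pics/sidecrop.png

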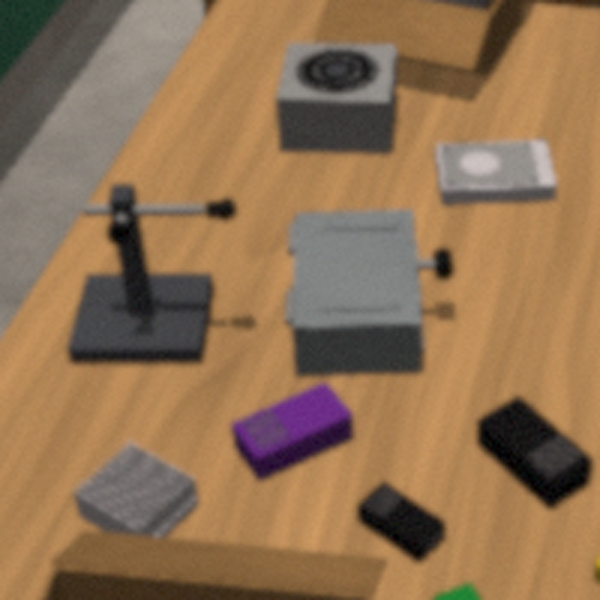

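The small brick at top (160,215) measures 80 x 43 mm (the large one 117 x 58), so it is the one meant. The crop shows it as plain black. Next I triangulate the grip and buffer.

```bash
python3 - <<'E'
from h import *
c=load('top0'); s=load('side0')
def cent(c,x0,y0,x1,y1,th):
    f=c['frame'][y0:y1,x0:x1].max(2)<th; n,l,st_,ce=cv2.connectedComponentsWithStats(f.astype(np.uint8)); i=1+np.argmax(st_[1:,4]); print(st_[i]); return ce[i]+[x0,y0]
gt=cent(c,250,202,266,216,60); gs=cent(s,273,170,284,186,60)
bs=cent(s,198,154,210,166,60)
print(gt,gs,bs)
g=tri([ray(c,*gt),ray(s,*gs)]); print('grip tri',g, 'resid',proj(c,g)-gt, proj(s,g)-gs)
# buffer: side ray on z=.17 ; top approx
b=onz(s,*bs,.17); print('buf side',b,proj(c,b)); 
print('side grip z.074',onz(s,*gs,.074),'top',onz(c,*gt,.074))
# stand post base etc.
im=cv2.resize(c['frame'][75:225,195:300,::-1],None,fx=5,fy=4,interpolation=cv2.INTER_CUBIC); cv2.imwrite('pics/lidcrop.png',im)
im=cv2.resize(s['frame'][145:220,150:290,::-1],None,fx=5,fy=5,interpolation=cv2.INTER_CUBIC); cv2.imwrite('pics/lidcrop_s.png',im)
E
```

```text
[ 3  3 10  7 48]
[ 3  4  4  8 29]
[ 2  3  7  5 27]
[257.29166667 207.83333333] [277.34482759 177.5862069 ] [203.2962963  159.40740741]
grip tri [ 0.45878766 -0.01219429  0.07672587] resid [0.02919248 0.16337142] [-0.15578239 -0.00514999]
buf side [0.69075319 0.056918   0.17      ] [234.50266847 129.57232602]
side grip z.074 [ 0.45884816 -0.01545491  0.074     ] top [ 0.45935188 -0.01217303  0.074     ]
```

View pics/lidcrop.png

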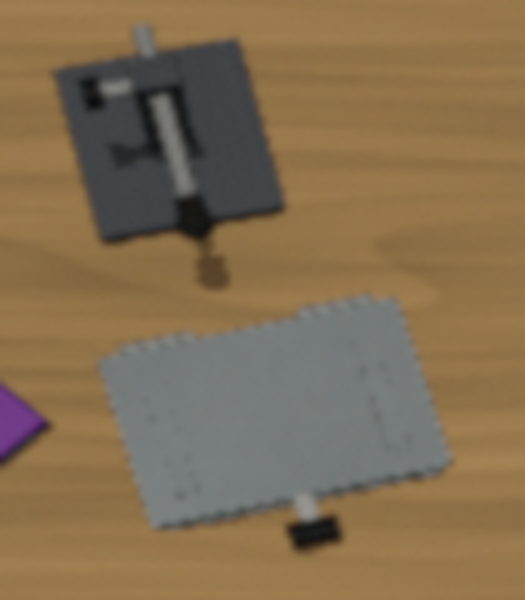

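View pics/lidcrop_s.png

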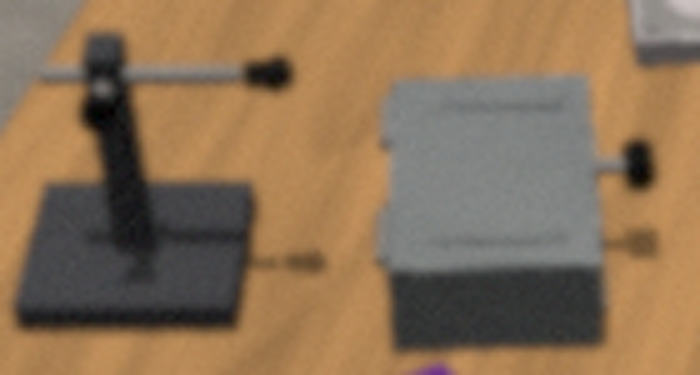

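```bash
python3 - <<'E'
from h import *
c=load('top0'); s=load('side0')
P=lambda x,y:np.array([195+x/5,75+y/4])
q={k:onz(c,*P(*v),.076)[:2] for k,v in dict(nl=(155,527),nr=(448,465),fr=(400,298),fl=(104,360)).items()}
for k in q: print(k,q[k])
a=lambda v:np.degrees(np.arctan2(v[1],v[0]))
print('yaw', a(q['nl']-q['nr'])-90,a(q['fl']-q['fr'])-90,a(q['fl']-q['nl']),a(q['fr']-q['nr']))
print(np.linalg.norm(q['nl']-q['nr']),np.linalg.norm(q['fl']-q['nl']))
near=(q['nl']+q['nr'])/2; print('nearmid',near)
b=tri([ray(c,234,128.7),ray(s,204,159.5)]); print('buf',b)
g=np.array([.459,-.0125])
for y in (14.,14.4,15,16):
    x=np.array([np.cos(np.radians(y)),np.sin(np.radians(y))]); h=g+.17*x; h2=near+.14*x
    d=np.array([(b[:2]-h)@x,b[2]-.07]); D=np.hypot(*d); 
    # underside line through hinge, top face at 6mm; contact: perpendicular distance from hinge line = 6+12
    th=np.pi-np.arctan2(d[1],d[0])-0; phi=np.arctan2(d[1],d[0]); al=np.arcsin(.018/D)
    print(y,h,h2,'lat',(b[:2]-h)@[-x[1],x[0]],d,'theta',np.pi-(phi+al))
E
```

```text
nl [0.46319153 0.08775296]
nr [ 0.51209421 -0.09995826]
fr [ 0.64701742 -0.07014451]
fl [0.59723672 0.12037034]
yaw 14.602162399735732 14.643729045394451 13.676069148354019 12.460323254904836
0.19397672945416455 0.13795653502017322
nearmid [ 0.48764287 -0.00610265]
buf [0.69060679 0.0578551  0.1709443 ]
14.0 [0.62395027 0.02862672] [0.62348427 0.02776642] lat 0.012234497053035568 [0.07174752 0.1009443 ] theta 2.042849382579641
14.4 [0.62365914 0.02977728] [0.62324451 0.02871394] lat 0.010546496549254021 [0.07182704 0.1009443 ] theta 2.0434272062495067
15 [0.62320739 0.03149924] [0.62287248 0.03013202] lat 0.00801355772009975 [0.07192422 0.1009443 ] theta 2.0441328238905507
16 [0.62241449 0.03435835] [0.62221951 0.03248658] lat 0.0037901773798532947 [0.07202723 0.1009443 ] theta 2.0448801255566247
```

Call:
step_arm(series=[[[5,10,0],0.18,0],[[9,20,0],0.36,0],[[13,30,0],0.54,0],[[17,40,0],0.72,0],[[20,48,0],0.9,0]], newtons=20)

```text
clock: 0.78
tcp_pos: [0.3635, -0.2335, 0.2306]
orientation: [-0.0, 0.785, 0.619, -0.0]
wrist_force: [0.7, -0.1, -0.2]
finger_gap: 0.0853
```

Call:
step_arm(series=[[[2.5,5.5,0],0.18,0],[[5,11,0],0.36,0],[[7.5,16.5,0],0.54,0],[[9.5,22.1,0],0.72,0],[[9.5,22.1,0],0.9,0]])

```text
clock: 1.4
tcp_pos: [0.4591, -0.0085, 0.2303]
orientation: [-0.001, 0.431, 0.902, -0.0]
wrist_force: [0.0, -0.9, 0.3]
finger_gap: 0.0851
```

Call:
step_arm(series=[[[0,0,0],0.18,0],[[0,0,-1],0.36,0],[[0,0,-2],0.54,0],[[0,0,-3],0.72,0],[[0,0,-4],0.9,0]])

```text
clock: 2.02
tcp_pos: [0.4588, -0.0084, 0.1897]
orientation: [-0.001, -0.007, 1.0, -0.0]
wrist_force: [-0.1, -0.0, -0.6]
finger_gap: 0.0855
```

Call:
step_arm(series=[[[0,-0.4,-1],0.12,0],[[0,-0.4,-2.5],0.236,0],[[0,-0.4,-2.5],0.236,0]])

```text
clock: 2.4
tcp_pos: [0.4577, -0.0122, 0.1636]
orientation: [-0.002, -0.124, 0.992, 0.0]
wrist_force: [0.0, 0.2, 0.1]
finger_gap: 0.0853
```

```bash
python3 - <<'E'
from h import *
s=st(); w=snap('wrist','w1')
o,d=ray(w,*K(w)[1:]); print(o,d, proj(w,[.459,-.0125,.074]),s['joint_pos'])
E
```

```text
t 2.4 tcp [ 0.4577 -0.0122  0.1636] q [-0.002 -0.124  0.992  0.   ] F [0.  0.2 0.1] gap 0.0853
[ 0.382085   -0.03089129  0.30780456] [ 0.29215938  0.07591075 -0.95335222] [253.35268025 191.8597068 ] [-0.20145178  0.12562769 -0.36338703  1.08571299 -0.00127609 -0.45005442]
```

View pics/w1.png

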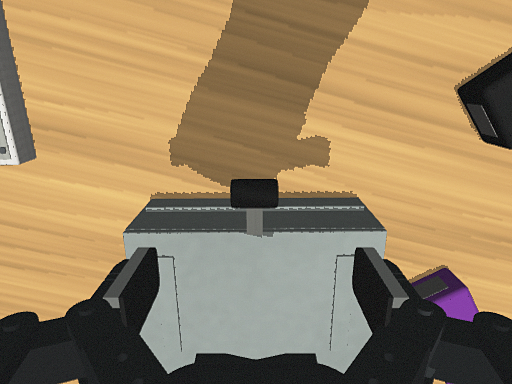

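Call:
step_arm(series=[[[0.1,0,-3],0,0],[[0.1,0,-6],0,0],[[0.1,0,-9],0,0],[[0.1,0,-10.8],0,0],[[0.1,0,-10.8],0,0]])

```text
clock: 3.08
tcp_pos: [0.4584, -0.0121, 0.0558]
orientation: [-0.003, -0.123, 0.992, 0.0]
wrist_force: [0.2, 0.1, 0.3]
finger_gap: 0.0856
```

Call:
step_arm(series=[[[0,0,0],0,110],[[0,0,0],0,255],[[0,0,0],0,255],[[0,0,0],0,255],[[0,0,0],0,255]], newtons=25)

```text
clock: 3.7
tcp_pos: [0.4593, -0.0128, 0.0568]
orientation: [-0.002, -0.123, 0.992, -0.001]
wrist_force: [-1.0, -3.0, 6.6]
finger_gap: 0.0335
```

```bash
python3 - <<'E'
from h import *
s=st(); w=snap('wrist','w2')
E
```

```text
t 3.7 tcp [ 0.4593 -0.0128  0.0568] q [-0.002 -0.123  0.992 -0.001] F [-1.  -3.   6.6] gap 0.0335
```

View pics/w2.png

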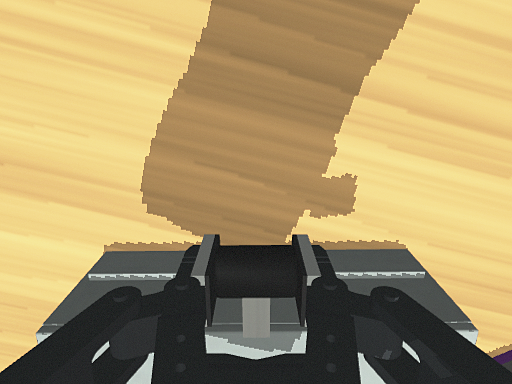

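```bash
cat > arc.py <<'E'
import numpy as np,sys
from h import env
p0=np.array([.4593,-.0128,.0568]); ex=np.array([np.cos(.25),np.sin(.25)])
def G(t): 
    dx=-.17*np.cos(t)+.004*np.sin(t)+.17; dz=.17*np.sin(t)+.004*np.cos(t)-.004
    return p0+np.r_[dx*ex,dz]
if __name__=='__main__':
    s=env.get_state(); p=np.array(s['tcp_pos'])
    d=p-p0; dx=d[:2]@ex; th=np.arctan2(d[2]+.004,.17-dx)+np.arctan2(.004,.17)*-1
    print('t',s['clock'],'theta',th,'lat',d[:2]@[-ex[1],ex[0]],'rad',np.hypot(d[2]+.004,.17-dx),'F',np.round(s['wrist_force'],1),s['finger_gap'])
    for t in map(float,sys.argv[1:]): print(t,np.round((G(t)-p)*100,2).tolist())
E
python3 arc.py .1 .2 .35 .5 .65
```

```text
t 3.75 theta 0.00011688944482919975 lat -1.0276034653045864e-05 rad 0.17009181882888355 F [-2.2 -2.9  6. ] 0.03320230207331415
0.1 [0.13, 0.03, 1.69]
0.2 [0.41, 0.11, 3.37]
0.35 [1.14, 0.29, 5.8]
0.5 [2.21, 0.56, 8.1]
0.65 [3.6, 0.92, 10.2]
```

Call:
step_arm(series=[[[0.13,0.03,1.7],0,255],[[0.4,0.1,3.4],0,255],[[1.15,0.3,5.8],0,255],[[2.2,0.55,8.1],0,255],[[3.6,0.9,10.2],0,255]])

```text
clock: 4.38
tcp_pos: [0.4949, -0.0036, 0.159]
orientation: [-0.002, -0.123, 0.992, -0.0]
wrist_force: [3.3, -0.0, -5.8]
finger_gap: 0.0333
```

```bash
python3 arc.py .75 .85 .95 1.05 1.15
```

```text
t 4.375 theta 0.6493837037691862 lat 0.00013602060711381632 rad 0.17032181715623745 F [ 3.3 -0.  -5.8] 0.03329665847973508
0.75 [1.12, 0.27, 1.27]
0.85 [2.33, 0.58, 2.42]
0.95 [3.64, 0.92, 3.45]
1.05 [5.05, 1.28, 4.33]
1.15 [6.53, 1.65, 5.06]
```

Call:
step_arm(series=[[[1.1,0.27,1.25],0,255],[[2.35,0.6,2.4],0,255],[[3.65,0.9,3.45],0,255],[[5.05,1.3,4.35],0,255],[[6.5,1.65,5.05],0,255]])

```text
clock: 5.0
tcp_pos: [0.559, 0.0132, 0.2092]
orientation: [-0.004, -0.123, 0.992, -0.0]
wrist_force: [-2.3, 0.2, -2.3]
finger_gap: 0.0335
```

```bash
python3 arc.py 1.23 1.31 1.39 1.47 1.55; python3 - <<'E'
from h import *
snap('side','s2')
E
```

```text
t 5.0 theta 1.142730599895267 lat 0.0004803699349274411 rad 0.17007872434196425 F [-2.3  0.2 -2.3] 0.033493320558390625
1.23 [1.36, 0.3, 0.52]
1.31 [2.63, 0.62, 0.89]
1.39 [3.92, 0.95, 1.16]
1.47 [5.23, 1.28, 1.32]
1.55 [6.54, 1.62, 1.37]
```

View pics/s2.png

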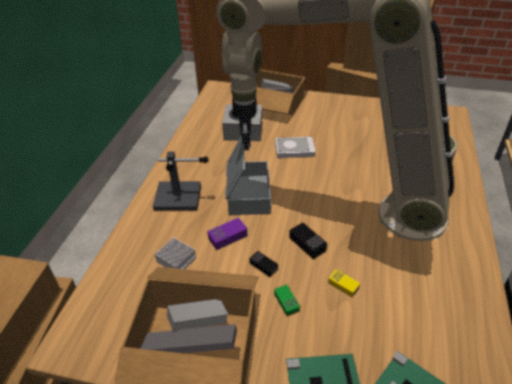

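The side view shows the lid rising, held at its grip at (245,140), with the buffer at (204,159) ahead of it.

Call:
step_arm(series=[[[1.35,0.3,0.5],0,255],[[2.65,0.6,0.9],0,255],[[3.9,0.95,1.15],0,255],[[5.25,1.3,1.3],0,255],[[6.55,1.6,1.35],0,255]])

```text
clock: 5.68
tcp_pos: [0.6257, 0.0305, 0.223]
orientation: [-0.003, -0.123, 0.992, 0.001]
wrist_force: [-2.3, 3.3, 0.2]
finger_gap: 0.0333
```

```bash
python3 arc.py 1.6 1.66 1.72 1.78 1.84
```

```text
t 5.675 theta 1.5588810645890854 lat 0.0008157429967282178 rad 0.17023381859731992 F [-2.3  3.3  0.2] 0.03325784518865434
1.6 [0.7, 0.09, -0.04]
1.66 [1.68, 0.35, -0.13]
1.72 [2.66, 0.6, -0.27]
1.78 [3.63, 0.84, -0.48]
1.84 [4.58, 1.09, -0.74]
```

Call:
step_arm(series=[[[0.7,0.2,-0.05],0,255],[[1.7,0.45,-0.15],0,255],[[2.65,0.7,-0.3],0,255],[[3.65,0.95,-0.5],0,255],[[4.6,1.2,-0.75],0,255]])

```text
clock: 6.3
tcp_pos: [0.6727, 0.0428, 0.2156]
orientation: [-0.003, -0.123, 0.992, 0.001]
wrist_force: [0.7, 0.0, 4.2]
finger_gap: 0.0334
```

```bash
python3 arc.py 1.87 1.9 1.92 1.94 1.96; python3 - <<'E'
from h import *
snap('side','s3'); c=load('s3'); cv2.imwrite('pics/s3c.png',cv2.resize(c['frame'][110:220,150:290,::-1],None,fx=5,fy=5,interpolation=2)); print(np.round(env.get_state()['wrist_force'],1))
E
```

```text
t 6.3 theta 1.8481559194378108 lat 0.0011005648417436002 rad 0.1704527585703113 F [0.7 0.  4.2] 0.03339196906312597
1.87 [0.36, -0.02, -0.15]
1.9 [0.82, 0.1, -0.32]
1.92 [1.13, 0.18, -0.44]
1.94 [1.44, 0.25, -0.57]
1.96 [1.74, 0.33, -0.7]
[1.9 0.5 8.3]
```

View pics/s3c.png

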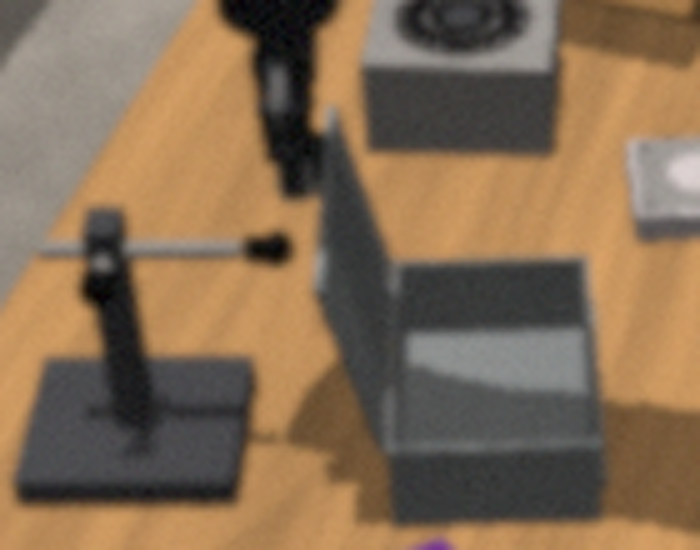

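Call:
step_arm(series=[[[0.4,0.1,0],0,255],[[0.8,0.2,-0.2],0,255],[[1.15,0.3,-0.35],0,255],[[1.45,0.37,-0.45],0,255],[[1.45,0.37,-0.45],0,255]])

```text
clock: 6.98
tcp_pos: [0.6882, 0.0469, 0.2101]
orientation: [-0.003, -0.123, 0.992, 0.001]
wrist_force: [-0.4, -0.6, 0.0]
finger_gap: 0.0332
```

```bash
python3 arc.py 1.94 1.96 1.98 2.0 2.02;  python3 arc.py
```

```text
t 6.975 theta 1.9475974659681194 lat 0.001196518872431802 rad 0.1708551512702781 F [-0.4 -0.6  0. ] 0.0331622420916102
1.94 [-0.12, -0.15, -0.02]
1.96 [0.19, -0.08, -0.16]
1.98 [0.49, 0.0, -0.3]
2.0 [0.79, 0.08, -0.44]
2.02 [1.08, 0.15, -0.59]
t 6.975 theta 1.9475974659681194 lat 0.001196518872431802 rad 0.1708551512702781 F [-0.4 -0.6  0. ] 0.0331622420916102
```

Call:
step_arm(series=[[[0.15,0.04,-0.06],0,255],[[0.3,0.08,-0.12],0,255],[[0.46,0.12,-0.19],0,255],[[0.46,0.12,-0.19],0,255],[[0.46,0.12,-0.19],0,255]])

```text
clock: 7.6
tcp_pos: [0.6928, 0.0481, 0.2082]
orientation: [-0.003, -0.123, 0.992, 0.001]
wrist_force: [-1.6, 0.4, -0.7]
finger_gap: 0.0334
```

```bash
python3 arc.py; python3 - <<'E'
from h import *
snap('side','s4'); c=load('s4'); cv2.imwrite('pics/s4c.png',cv2.resize(c['frame'][130:200,190:260,::-1],None,fx=8,fy=8,interpolation=2)); print(np.round(env.get_state()['wrist_force'],1))
E
```

```text
t 7.6 theta 1.9775066312444702 lat 0.0012282374846964226 rad 0.1709773175232312 F [-1.6  0.4 -0.7] 0.03343005015893511
[-0.7 -0.5 -0.6]
```

View pics/s4c.png

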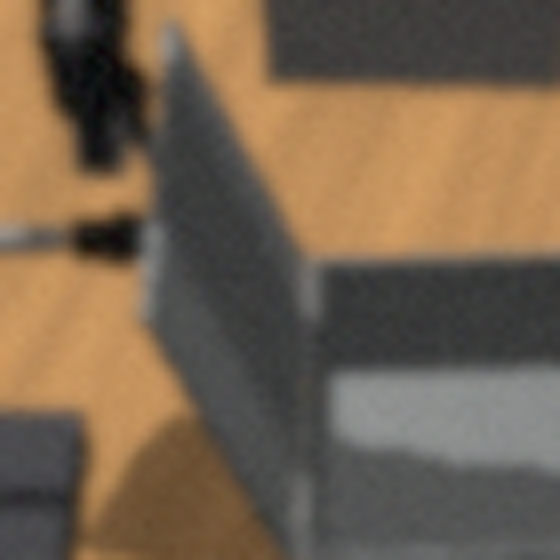

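Call:
step_arm(series=[[[0.15,0.04,-0.07],0,255],[[0.31,0.08,-0.14],0,255],[[0.31,0.08,-0.14],0,255]])

```text
clock: 8.02
tcp_pos: [0.6961, 0.049, 0.2067]
orientation: [-0.003, -0.123, 0.992, 0.001]
wrist_force: [-1.9, -0.5, 0.2]
finger_gap: 0.0333
```

```bash
cat > feel.py <<'E'
from h import *
F=[];T=[]
for i in range(8):
    env.read_camera('side'); s=env.get_state(); F.append(s['wrist_force']);T.append(s['tau'])
F=np.array(F); print('F',F.mean(0).round(2),F.std(0).round(2),'tau',np.mean(T,0).round(2))
E
python3 arc.py; python3 feel.py
```

```text
t 8.025 theta 1.9991244410579905 lat 0.0012567961189917805 rad 0.1710998415977889 F [-1.9 -0.5  0.2] 0.03332424526123786
F [-0.61  0.37 -0.19] [0.52 0.41 0.32] tau [-2.100e-01 -6.256e+01  3.068e+01 -4.500e-01  6.000e-02  6.000e-02]
```

Call:
step_arm(series=[[[0.12,0.03,-0.05],0,255],[[0.23,0.06,-0.1],0,255],[[0.23,0.06,-0.1],0,255]])

```text
clock: 8.8
tcp_pos: [0.6983, 0.0495, 0.2057]
orientation: [-0.003, -0.123, 0.992, 0.001]
wrist_force: [-0.9, 0.2, -0.0]
finger_gap: 0.0336
```

```bash
python3 arc.py; python3 feel.py
```

```text
t 8.8 theta 2.0137870521461885 lat 0.0012407510163244654 rad 0.17116723235558298 F [-0.9  0.2 -0. ] 0.03360008649753348
F [-1.04  0.09 -1.03] [0.53 0.39 0.51] tau [-1.700e-01 -6.317e+01  3.095e+01 -5.100e-01  1.000e-01  4.000e-02]
```

Call:
step_arm(series=[[[0.1,0.02,-0.07],0,255],[[0.22,0.05,-0.14],0,255],[[0.22,0.05,-0.14],0,255]])

```text
clock: 9.57
tcp_pos: [0.7006, 0.0501, 0.2045]
orientation: [-0.003, -0.123, 0.992, 0.001]
wrist_force: [-0.6, 0.5, 0.4]
finger_gap: 0.0333
```

```bash
python3 arc.py; python3 feel.py; python3 - <<'E'
from h import *
c=snap('top','t5'); cv2.imwrite('pics/t5c.png',cv2.resize(c['frame'][90:220,190:290,::-1],None,fx=4.5,fy=4.5,interpolation=2))
E
```

```text
t 9.575 theta 2.0294903280664633 lat 0.0012401130061123159 rad 0.17123025530457286 F [-0.6  0.5  0.4] 0.033259738432502114
F [-0.63  1.13  1.12] [0.51 0.43 0.46] tau [-7.900e-01 -6.212e+01  2.996e+01 -3.200e-01 -1.800e-01  6.000e-02]
```

View pics/t5c.png

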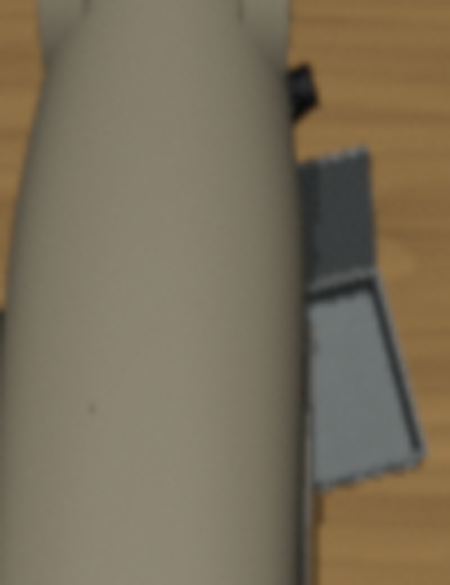

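Call:
step_arm(series=[[[0.1,0.02,-0.05],0,255],[[0.22,0.05,-0.11],0,255],[[0.22,0.05,-0.11],0,255]])

```text
clock: 10.4
tcp_pos: [0.7028, 0.0507, 0.2034]
orientation: [-0.003, -0.123, 0.992, 0.001]
wrist_force: [-0.6, 1.0, 0.8]
finger_gap: 0.0336
```

```bash
python3 arc.py; python3 feel.py
```

```text
t 10.4 theta 2.04420775573707 lat 0.0012769508071425232 rad 0.1712970457236123 F [-0.6  1.   0.8] 0.03355702634707733
F [-0.29  1.73  0.91] [0.24 0.43 0.55] tau [-1.220e+00 -6.238e+01  3.001e+01 -3.400e-01 -3.200e-01  3.000e-02]
```

Call:
step_arm(series=[[[0.14,0.07,-0.07],0,255],[[0.28,0.12,-0.15],0,255],[[0.28,0.12,-0.15],0,255]])

```text
clock: 11.18
tcp_pos: [0.7057, 0.0515, 0.2018]
orientation: [-0.003, -0.123, 0.992, 0.001]
wrist_force: [0.3, 0.2, 1.3]
finger_gap: 0.0336
```

```bash
python3 arc.py; python3 feel.py
```

```text
t 11.175 theta 2.063914665622343 lat 0.0013095237849917243 rad 0.1713968728959558 F [0.3 0.2 1.3] 0.03355456507646047
F [ 0.12 -1.45  0.18] [0.3  0.6  0.55] tau [ 1.150e+00 -6.317e+01  2.997e+01 -3.000e-02  6.100e-01  5.000e-02]
```

Call:
step_arm(series=[[[0.14,0.03,-0.08],0,255],[[0.28,0.06,-0.16],0,255],[[0.28,0.06,-0.16],0,255]])

```text
clock: 11.95
tcp_pos: [0.708, 0.052, 0.2006]
orientation: [-0.003, -0.123, 0.992, 0.001]
wrist_force: [-2.2, -1.8, 3.3]
finger_gap: 0.0333
```

```bash
python3 arc.py; python3 feel.py;  python3 - <<'E'
from h import *
snap('side','s6'); c=load('s6'); cv2.imwrite('pics/s6c.png',cv2.resize(c['frame'][130:200,190:260,::-1],None,fx=8,fy=8,interpolation=2))
snap('wrist','w6')
E
```

```text
t 11.95 theta 2.0793012811368694 lat 0.0013120271343448485 rad 0.17144926143116002 F [-2.2 -1.8  3.3] 0.03332568948369668
F [-3.09 -1.46  3.87] [0.31 0.54 0.3 ] tau [ 8.900e-01 -6.136e+01  3.017e+01 -1.470e+00  6.000e-01  4.000e-02]
```

View pics/s6c.png

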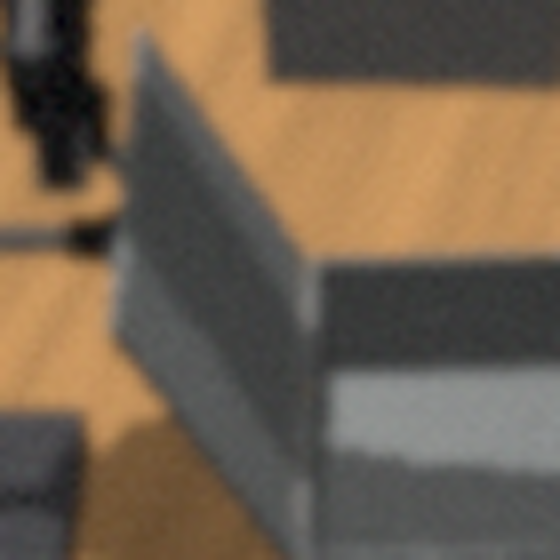

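View pics/w6.png

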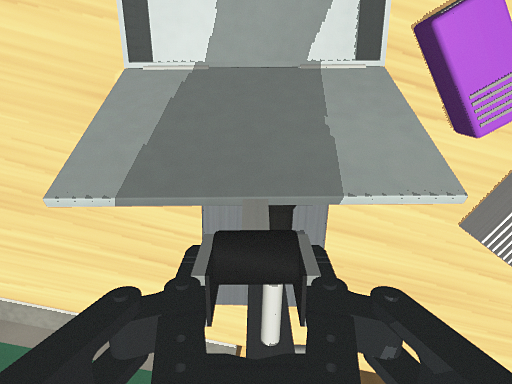

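Contact is felt: tangential force went from about 0 to about -5 N near 2.08 rad. I back off slightly before releasing.

Call:
step_arm(series=[[[-0.12,-0.03,0.07],0,255],[[-0.15,-0.02,0.09],0,255],[[-0.15,-0.02,0.09],0,255]])

```text
clock: 12.82
tcp_pos: [0.7071, 0.0518, 0.201]
orientation: [-0.002, -0.123, 0.992, 0.001]
wrist_force: [0.6, -2.3, 0.7]
finger_gap: 0.033
```

```bash
python3 arc.py; python3 feel.py
```

```text
t 12.825 theta 2.0734385368711195 lat 0.0013262996412587305 rad 0.17143073540409967 F [ 0.6 -2.3  0.7] 0.032993787375628775
F [ 0.2  -2.27  0.34] [0.38 0.41 0.39] tau [ 1.400e+00 -6.348e+01  3.004e+01  1.000e-02  6.200e-01  1.000e-01]
```

Call:
step_arm(series=[[[0,0,0],0,130],[[0,0,0],0,120],[[0,0,0],0,100],[[0,0,0],0,80],[[0,0,0],0,80]])

```text
clock: 13.85
tcp_pos: [0.7069, 0.0518, 0.2013]
orientation: [-0.003, -0.123, 0.992, 0.001]
wrist_force: [1.0, 0.4, -0.1]
finger_gap: 0.0583
```

```bash
python3 - <<'E'
from h import *
st(); snap('side','s7'); c=load('s7'); cv2.imwrite('pics/s7c.png',cv2.resize(c['frame'][130:200,190:260,::-1],None,fx=8,fy=8,interpolation=2))
snap('wrist','w7')
E
```

```text
t 13.85 tcp [0.7069 0.0518 0.2013] q [-0.003 -0.123  0.992  0.001] F [ 1.   0.4 -0.1] gap 0.0583
```

View pics/s7c.png

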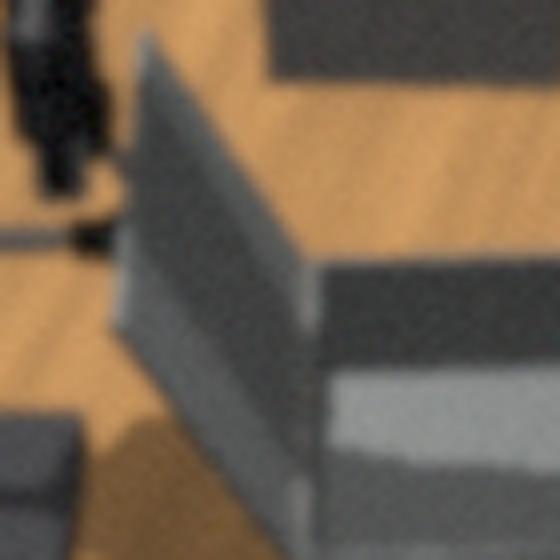

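View pics/w7.png

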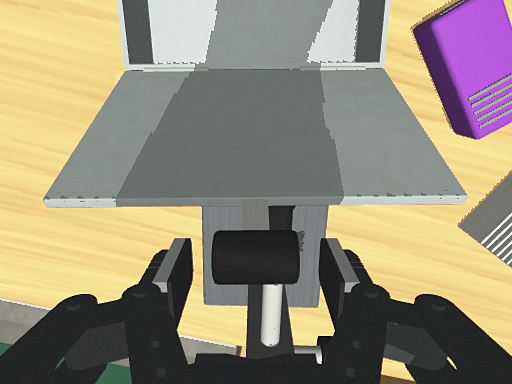

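The lid leans on the buffer by itself with the fingers clear of the grip. I retreat straight up.

Call:
step_arm(series=[[[0,0,2],0,60],[[0,0,4],0,40],[[0,0,6],0,20],[[-0.5,0,8],0,0],[[-3,2,9],0,0]])

```text
clock: 14.58
tcp_pos: [0.6779, 0.0706, 0.2916]
orientation: [-0.002, -0.122, 0.993, 0.001]
wrist_force: [0.1, 1.2, 0.7]
finger_gap: 0.0853
```

```bash
python3 - <<'E'
from h import *
s=st(); print((np.array([.4374,.3103,.16])-s['tcp_pos'])*100); snap('side','s8')
E
```

```text
t 14.57 tcp [0.6779 0.0706 0.2916] q [-0.002 -0.122  0.993  0.001] F [0.1 1.2 0.7] gap 0.0853
[-24.05030233  23.96517203 -13.15647465]
```

View pics/s8.png

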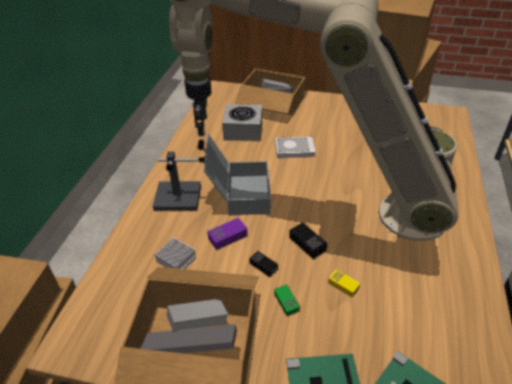

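The side view shows the lid open at (225,170), resting on the buffer at (204,159), with the gripper clear above it. Next is the small brick at (263,263).

Call:
step_arm(series=[[[-5,4,0],-0.15,0],[[-9,8,0],-0.3,0],[[-13,12.5,-1],-0.45,0],[[-17,17,-4],-0.6,0],[[-20.5,20.5,-7],-0.74,0]])

```text
clock: 15.25
tcp_pos: [0.4689, 0.2807, 0.2243]
orientation: [0.0, 0.245, 0.969, 0.003]
wrist_force: [1.7, 0.4, 0.3]
finger_gap: 0.0854
```

```bash
python3 - <<'E'
from h import *
s=st(); print((np.array([.4374,.3103,.14])-s['tcp_pos'])*100,2*np.degrees(np.arctan2(s['orientation'][2],s['orientation'][1])))
E
```

```text
t 15.25 tcp [0.4689 0.2807 0.2243] q [0.    0.245 0.969 0.003] F [1.7 0.4 0.3] gap 0.0854
[-3.15024113  2.96412675 -8.42873372] 151.57875591436854
```

Call:
step_arm(series=[[[-1.5,1.5,-3],0.01,0],[[-3,2.95,-6],0.01,0],[[-3.15,2.95,-8.4],0.01,0],[[-3.15,2.95,-8.4],0.01,0]])

```text
clock: 15.75
tcp_pos: [0.4357, 0.3097, 0.1387]
orientation: [-0.001, 0.24, 0.971, 0.002]
wrist_force: [-0.1, -0.0, 0.1]
finger_gap: 0.0852
```

```bash
python3 - <<'E'
from h import *
s=st(); w=snap('wrist','w9'); f=w['frame']
print('pred',proj(w,[.4374,.3103,.028]),2*np.degrees(np.arctan2(s['orientation'][2],s['orientation'][1])))
E
```

```text
t 15.75 tcp [0.4357 0.3097 0.1387] q [-0.001  0.24   0.971  0.002] F [-0.1 -0.   0.1] gap 0.0852
pred [255.96633912 184.08749005] 152.19752238377995
```

View pics/w9.png

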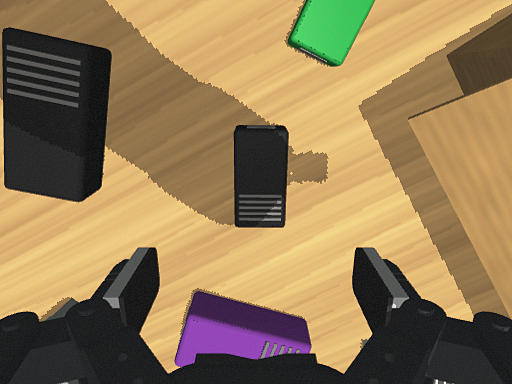

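Wrist view: the small black brick is at about (261,178), aligned with the jaws, with nothing under the fingers.

```bash
python3 - <<'E'
from h import *
w=load('w9'); c=load('top0')
W=[onz(w,u,v,.028) for u,v in [(235,129),(287,129),(287,227),(236,227)]]
for p in W: print(p, proj(w,p))
m=np.mean(W,0); print(m,np.linalg.norm(W[0]-W[1]),np.linalg.norm(W[1]-W[2]))
E
```

```text
[0.39143042 0.31663848 0.028     ] [235. 129.]
[0.40979931 0.35137674 0.028     ] [287. 129.]
[0.48237196 0.31564732 0.028     ] [287. 227.]
[0.46257858 0.27833382 0.028     ] [236. 227.]
[0.43654507 0.31549909 0.028     ] 0.03929583673026788 0.08089116757392413
```

Call:
step_arm(series=[[[0.1,0.4,-4],0,0],[[0.1,0.4,-8],0,0],[[0.1,0.4,-11],0,0],[[0.1,0.4,-13.2],0,0],[[0.1,0.4,-13.3],0,0]])

```text
clock: 16.42
tcp_pos: [0.4381, 0.3136, 0.0069]
orientation: [-0.001, 0.241, 0.971, 0.002]
wrist_force: [-0.0, 0.5, 0.1]
finger_gap: 0.0853
```

Call:
step_arm(series=[[[0,0,0],0,110],[[0,0,0],0,255],[[0,0,0],0,255],[[0,0,0],0,255],[[0,0,0],0,255]], newtons=40)

```text
clock: 17.05
tcp_pos: [0.4391, 0.314, 0.0084]
orientation: [0.0, 0.241, 0.971, 0.003]
wrist_force: [-0.0, -1.5, 7.0]
finger_gap: 0.0411
```

```bash
python3 - <<'E'
from h import *
s=st(); w=snap('wrist','w10')
E
```

```text
t 17.05 tcp [0.4391 0.314  0.0084] q [0.    0.241 0.971 0.003] F [-0.  -1.5  7. ] gap 0.0411
```

View pics/w10.png

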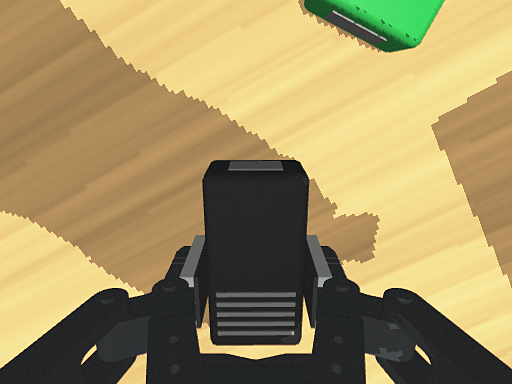

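Call:
step_arm(series=[[[0,0,1],0,255],[[0,0,3],0,255],[[0,0,6],0,255],[[0,0,9],0,255],[[0,0,12],0,255]])

```text
clock: 17.73
tcp_pos: [0.4387, 0.3139, 0.1296]
orientation: [-0.0, 0.241, 0.971, 0.003]
wrist_force: [-0.1, -0.2, -2.5]
finger_gap: 0.0409
```

```bash
python3 - <<'E'
from h import *
s=st(); w=snap('wrist','w11'); print((np.array([.556,.0125,.16])-s['tcp_pos'])*100)
E
```

```text
t 17.73 tcp [0.4387 0.3139 0.1296] q [-0.     0.241  0.971  0.003] F [-0.1 -0.2 -2.5] gap 0.0409
[ 11.72830285 -30.13536516   3.0358839 ]
```

View pics/w11.png

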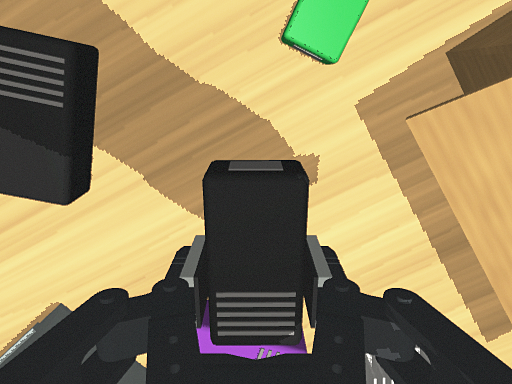

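Call:
step_arm(series=[[[0,-5,2],0.15,255],[[2,-11,3],0.3,255],[[4,-17,3],0.45,255],[[6,-22,3],0.6,255],[[8,-26,3],0.735,255]])

```text
clock: 18.4
tcp_pos: [0.5209, 0.0528, 0.1638]
orientation: [0.0, -0.126, 0.992, 0.005]
wrist_force: [-0.3, 0.4, -3.0]
finger_gap: 0.0414
```

```bash
python3 - <<'E'
from h import *
s=st(); q=s['orientation']; print((np.array([.556,.0125,.16])-s['tcp_pos'])*100,2*np.degrees(np.arctan2(q[2],q[1])))
E
```

```text
t 18.4 tcp [0.5209 0.0528 0.1638] q [ 0.    -0.126  0.992  0.005] F [-0.3  0.4 -3. ] gap 0.0414
[ 3.50911123 -4.03459558 -0.38043576] 194.4339521789498
```

Call:
step_arm(series=[[[1.7,-2,0],0,255],[[3.5,-4,0],0,255],[[3.5,-4,-0.4],0,255],[[3.5,-4,-0.4],0,255]])

```text
clock: 18.9
tcp_pos: [0.5547, 0.0132, 0.1589]
orientation: [-0.001, -0.126, 0.992, 0.006]
wrist_force: [-0.2, 0.2, -3.0]
finger_gap: 0.0413
```

```bash
python3 - <<'E'
from h import *
s=st(); snap('wrist','w12'); c=snap('side','s12'); cv2.imwrite('pics/s12c.png',cv2.resize(c['frame'][100:230,150:310,::-1],None,fx=4.5,fy=4.5,interpolation=2))
E
```

```text
t 18.9 tcp [0.5547 0.0132 0.1589] q [-0.001 -0.126  0.992  0.006] F [-0.2  0.2 -3. ] gap 0.0413
```

View pics/w12.png

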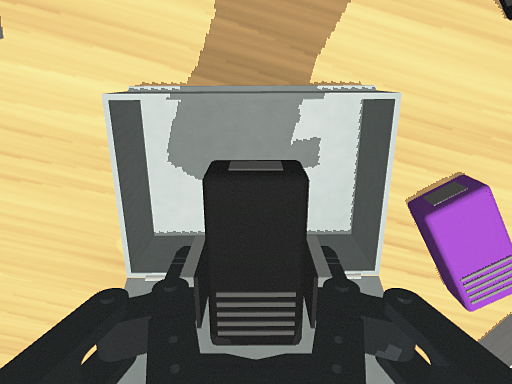

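View pics/s12c.png

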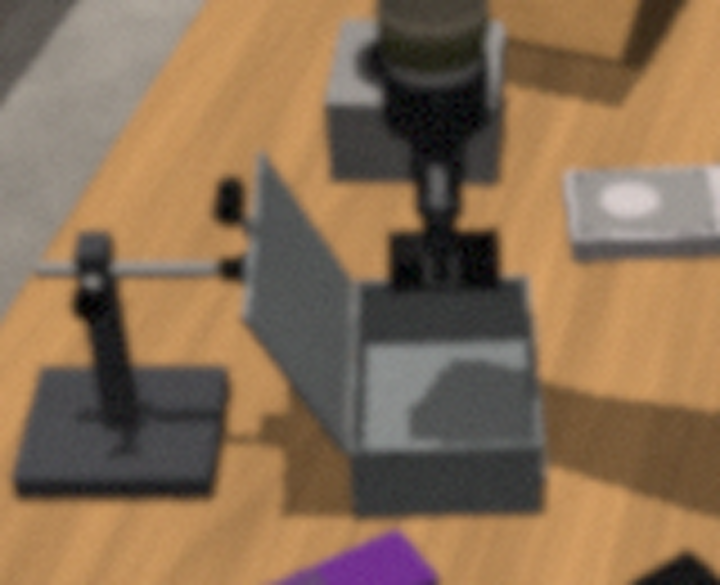

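```bash
python3 - <<'E'
from h import *
w=load('w12'); W=np.array([onz(w,u,v,.07)[:2] for u,v in [(105,94),(401,94),(384,273),(130,273)]]); print(W,W.mean(0),np.linalg.norm(W[0]-W[1]),np.linalg.norm(W[1]-W[2]),np.linalg.norm(W[2]-W[3]))
v=W[0]-W[1]; print(np.degrees(np.arctan2(v[1],v[0])))
E
```

```text
[[ 0.51335713 -0.09879651]
 [ 0.46422225  0.09311546]
 [ 0.59685767  0.13206385]
 [ 0.6453775  -0.06383287]] [0.55495364 0.01563748] 0.19810209656251843 0.13823578587180277 0.20181600929647886
-75.6391455705663
```

Call:
step_arm(series=[[[0.1,0.1,-3],0,255],[[0.1,0.1,-6],0,255],[[0.1,0.1,-9],0,255],[[0.1,0.1,-11.5],0,255],[[0.1,0.1,-13.5],0,255]])

```text
clock: 19.62
tcp_pos: [0.5551, 0.0156, 0.0237]
orientation: [-0.001, -0.127, 0.992, 0.006]
wrist_force: [-0.1, -0.2, -2.0]
finger_gap: 0.041
```

Call:
step_arm(series=[[[0,0,-0.3],0,255],[[0,0,-0.6],0,255],[[0,0,-0.8],0,255],[[0,0,-0.8],0,255]])

```text
clock: 20.12
tcp_pos: [0.5555, 0.0156, 0.0163]
orientation: [-0.0, -0.127, 0.992, 0.006]
wrist_force: [0.3, 1.3, -1.5]
finger_gap: 0.0413
```

Call:
step_arm(series=[[[0,0,-0.1],0,255],[[0,0,-0.2],0,255],[[0,0,-0.3],0,255],[[0,0,-0.3],0,255]])

```text
clock: 20.62
tcp_pos: [0.5554, 0.0155, 0.0131]
orientation: [-0.0, -0.127, 0.992, 0.006]
wrist_force: [-0.3, 0.0, -2.3]
finger_gap: 0.0412
```

Call:
step_arm(series=[[[0,0,-0.1],0,255],[[0,0,-0.15],0,255],[[0,0,-0.15],0,255]])

```text
clock: 21.0
tcp_pos: [0.5556, 0.0155, 0.0125]
orientation: [0.0, -0.127, 0.992, 0.006]
wrist_force: [-2.3, 0.1, 5.1]
finger_gap: 0.0411
```

```bash
python3 feel.py; python3 -c "
from h import *
st()"
```

```text
F [-2.28  0.56  5.23] [0.32 0.41 0.19] tau [-3.100e-01 -4.674e+01  2.386e+01 -1.010e+00  1.000e-01 -3.000e-02]
t 21.4 tcp [0.5556 0.0155 0.0125] q [ 0.    -0.127  0.992  0.006] F [-2.7  0.6  5.2] gap 0.0411
```

The brick is on the floor (Fz +5 N). I open and retreat.

Call:
step_arm(series=[[[0,0,0],0,115],[[0,0,0],0,90],[[0,0,0],0,60],[[0,0,0],0,30],[[0,0,0],0,30]])

```text
clock: 22.02
tcp_pos: [0.5556, 0.0155, 0.0124]
orientation: [0.0, -0.127, 0.992, 0.006]
wrist_force: [-0.0, 0.4, -0.3]
finger_gap: 0.0751
```

Call:
step_arm(series=[[[0,0,2],0,30],[[0,0,5],0,30],[[0,0,9],0,30],[[0,0,13],0,30],[[-2,0,17],0,30]])

```text
clock: 22.65
tcp_pos: [0.5363, 0.0154, 0.1836]
orientation: [0.001, -0.127, 0.992, 0.005]
wrist_force: [0.1, 0.3, -0.2]
finger_gap: 0.0753
```

Call:
step_arm(series=[[[-5,-5,2],0,30],[[-8,-11,3],0,30],[[-10,-17,3],0,30],[[-10,-23,3],0,30],[[-10,-28,3],0,30]])

```text
clock: 23.28
tcp_pos: [0.4357, -0.2663, 0.2143]
orientation: [0.001, -0.127, 0.992, 0.005]
wrist_force: [1.5, -0.0, 0.4]
finger_gap: 0.0756
```

```bash
python3 - <<'E'
from h import *
s=st(); c=snap('side','s13'); cv2.imwrite('pics/s13c.png',cv2.resize(c['frame'][100:230,150:310,::-1],None,fx=4.5,fy=4.5,interpolation=2))
c=snap('top','t13')
E
```

```text
t 23.27 tcp [ 0.4357 -0.2663  0.2143] q [ 0.001 -0.127  0.992  0.005] F [ 1.5 -0.   0.4] gap 0.0756
```

View pics/s13c.png

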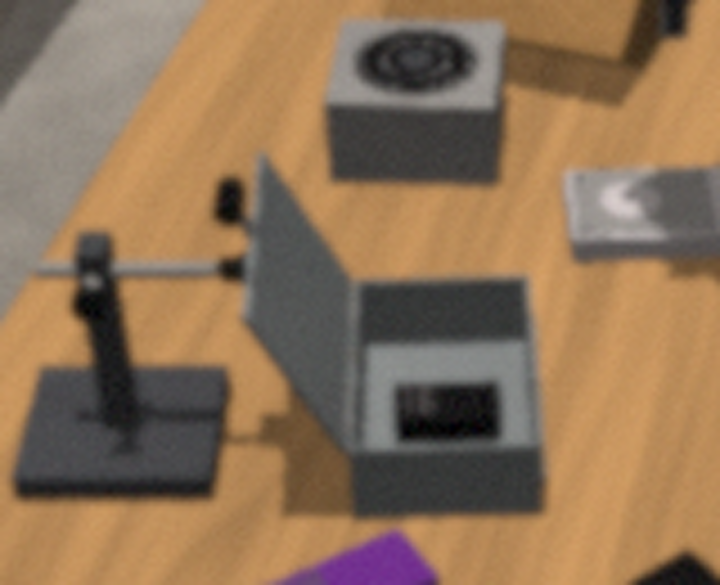

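View pics/t13.png

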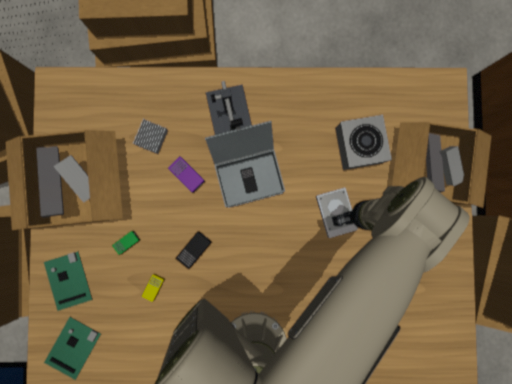

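The brick lies flat in the middle of the bin, at top (249,180). The lid is open on the buffer, the stand is unmoved, and the arm is clear of everything. Handing in.

```bash
python3 -c "
from h import *
print(env.hand_in())"
```

```text
the job is handed in; nothing more can be done
None
```

The lid is open and leaning on the rubber buffer by itself, and the small black power brick lies flat in the middle of the bin floor. I handed the job in at about 23 s.

- **Lid:** I raised it by its grip, past upright, and eased it back until I felt the buffer at about 2.08 rad. The push at the grip was about 5 N there. I backed off until the measured force was about zero before letting go. After release the side view showed the lid resting and not moving.
- **Brick:** I set it down and felt the floor at about 5 N before opening the fingers.
- **Last checks:** The final side and top pictures show the lid still open and the brick flat in the bin. The stand, hard drive, heat sink and power supply unit look to be where they were, and the gripper is in the air, touching nothing.
- **Disagreements:**
  - The top and wrist views put the brick about 5 mm apart in y. I went by the wrist view and the grasp worked.
  - I estimated buffer contact at about 2.04 rad from the images, but felt it at about 2.07 to 2.08.

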